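# Pop up the mini whisk, draw it and hold it slanted over the bowl

## Task

Get the whisk ready over the mixing bowl: press the copper button on the ceramic canister so that the whisk pops up, draw the whisk out by its handle, then slant it head-down at about 45 degrees with its wire head over the middle of the wooden bowl, a few centimetres clear above the rim. Finish while still holding it there, raised, still and clear of the bowl; do not knock the bowl with the whisk, and leave the bowl and everything else standing where they are.

Things in the scene. Friction and masses are not known exactly. Their poses are not given: they have to be found in the camera images.
- canister: Fixed cream ceramic pop-up canister, upright, a double barrel: a main barrel 80 mm across and 147 mm high with a blue lozenge band and an open bore 37 mm across (with a steel collar, 46 mm across, round its mouth), and a button barrel 46 mm across and 150 mm high, joined to it with its axis 62 mm along the canister's +y. Origin: on the axis of the main barrel, at its underside (it stands on the glass shelf, whose top is 20 mm above the work surface). z up.
- canister_mouth (a point): Centre of the bore's mouth, at the top of the steel collar, 147 mm above the canister's underside.
- button_top (a point): Centre of the top of the round copper press button, 25 mm across, standing 12 mm above the button barrel (162 mm above the canister's underside). It is pressed straight down; it moves with the button.
- pop_button (a joint): Travel of the copper button: 0 released, 0.006 m fully down. Spring: about 1.5 N to start it, 4.5 N fully down; it springs back. Pressed past about 0.004 it releases the latch.
- pop_lift (a joint): Height of the sprung piston on which the whisk stands in the bore: 0 latched down, 0.050 m popped up. Once released it rises by itself within half a second, lifting the whisk 50 mm, and stays up.
- whisk: Steel mini whisk, 145 mm long, about 55 g, standing upright in the bore, wire head down, with a little play (it may lean by a few degrees). Origin: at the tip of the wire head; z runs along its axis from the tip to the handle's end. The wire head takes the first 58 mm, 32 mm across; the rest is a round metal handle 13 mm across. With the piston down its end stands 12 mm above the mouth of the bore, popped up 62 mm above it.
- whisk_tip (a point): The tip of the whisk's wire head (the whisk's origin).
- whisk_head (a point): The middle of the whisk's wire head, on its axis, 30 mm from the tip.
- whisk_end (a point): The end of the whisk's handle, on its axis, 145 mm from the tip.
- bowl: Loose carved dark wooden bowl with a ring of light lozenges, 152 mm across the rim, 60 mm high, 280 g, standing upright on the glass shelf. Origin: centre of its underside, z up.
- bowl_rim (a point): Centre of the bowl's mouth, in the plane of the rim, 60 mm above the bowl's underside.
- jar_sand: Bystander: loose sand-coloured stoneware jar with a slate domed lid, 100 mm across, 146 mm high. Origin: centre of its underside.
- jar_slate: Bystander: loose slate-coloured stoneware jar with a sand domed lid, 100 mm across, 146 mm high. Origin: centre of its underside.
- oil_bottle: Bystander: loose green oil bottle, 60 mm across, 200 mm high. Origin: centre of its underside.
- pepper_mill: Bystander: loose turned wooden pepper mill, 54 mm across, 165 mm high. Origin: centre of its underside.
- ramekin: Bystander: loose small blue cup, 72 mm across, 36 mm high. Origin: centre of its underside.
- spoon: Bystander: loose wooden spoon lying flat, 170 mm long. Origin: under the middle of the spoon, x along it.
Mind the look-alikes: they are no part of the job. Of the things like the bowl, leave any that is red; of the rest the smaller one is meant.

How it is judged (in metres and radians):
On the way, in this order (a step that is already met when the one before it is completed fails the run):
1. The button is pressed and the whisk has popped up in the canister (value of joint pop_lift above 0.045 m and z of whisk_tip in the frame of canister between 0.055 and 0.1 m), for 0.2 s.
2. The whisk is drawn clear out of the canister, held in the fingers (z of whisk_tip in the frame of canister_mouth above 0.003 m and contact force between the fingers and whisk above 0.5 N), for 0.2 s.
At the end, for the whole second after the job is handed in: Whisk still gripped and at rest, head down, axis 30 to 60 degrees from upright; head's middle within 40 mm of the bowl's centre seen from above, tip 10 to 90 mm above the rim; touching neither bowl nor canister; piston up; bowl upright within 25 mm of its start (contact force between the fingers and whisk above 0.5 N and angle between whisk's own z axis and vertical between 0.52 and 1.05 rad and horizontal distance between whisk_head and bowl_rim below 0.04 m and z of whisk_tip in the frame of bowl_rim between 0.01 and 0.09 m and contact force between whisk and bowl below 0.05 N and contact force between whisk and canister below 0.05 N and linear speed of whisk below 0.03 m/s and angular speed of whisk below 0.3 rad/s and value of joint pop_lift above 0.045 m and distance of bowl from where it was at the start of the episode below 0.025 m and angle between bowl's own z axis and vertical below 0.1 rad); the arm keeps its last pose, push and grip.
It fails at once if A bystander is moved by more than 25 mm (distance of any of jar_sand, jar_slate, oil_bottle, pepper_mill, ramekin, spoon from where it was at the start of the episode above 0.025 m).
It fails at once if The bowl is pushed by more than 25 mm or struck with the whisk (distance of bowl from where it was at the start of the episode above 0.025 m or contact force between whisk and bowl above 3 N).
It also fails if it takes over 48 s, if anything falls off the work surface, if the arm or the gripper's body presses on something with over 40 N, if the wrist force passes 120 N, or if a joint passes its speed limit or range.

## Robot

A 6-joint arm with a two-finger parallel gripper is mounted at the origin on the work surface. World frame = base frame: x ahead of the robot, y to its left, z up, the work surface at z = 0. Lengths are in m, angles in degrees, forces in N, time in s.
With the tool pointing down it reaches from about 0.35 to 0.875 m from the base axis. Payload 4.2 kg.
Tool frame: the origin (TCP) lies on the centre line of the jaws, within the pads' length; the fingertips stand 22 mm ahead of it and the grasp point (between the pads) lies 3 mm ahead of it (r.tcp_to_tips is the distance from the TCP to the fingertips, in m); z points along the fingers, y is the line along which they close (so a half turn about z gives the same grasp; the last joint's range is limited). The gripper opens to 87 mm and grips with 3 to 60 N. Pads are 19 mm wide; open, the fingers measure 117 mm over their backs; the gripper's body (75 mm by 190 mm) begins 51 mm behind the grasp point.
Start: joints at [-53.824, 22.042, 0.453, 0, -68.411, -14.817], TCP at [0.228, -0.582, 0.22] pointing down, gripper open.
Joint ranges: [-179.83, 179.83], [-69.29, 118.12], [-61.27, 80.66], [-181.25, 117.63], [-171.15, -9.14], [-177.46, 177.46]. Speed limits (degrees/s): [159.86, 159.86, 180, 180, 180, 180].

## Interface

Orientations are given as a 3x3 rotation matrix whose columns are the frame's x, y, z axes.
In Python, from station import r gives the robot as it stands.
- The arm moves only by the tool apply_moves, never from a script. Its argument "plan" is a list of rows, each an object with "grip": the opening, from 0 (shut) to 1 (fully open); "offset": the shift along the tool's x, y, z in cm, a list of three; "spin": the turn about the tool's z in rad. A call has 1 to 5 rows; each row is the pose to reach, as a shift and turn from the pose commanded when the call began, along the tool's axes at that moment; what a row does not reach only later rows make up. A row lasts 1/10 s, in which the tool goes at most 50 mm and 8.59 degrees, less where a joint would pass 70% of its speed; a pose out of reach is approached as far as the arm can. A call with a gripper value outside its range is refused whole. The fingers move at their own pace and stop on an object; the grip force is fixed at half the most. Time passes only in rows, so rows that repeat a pose let the fingers close. It gives the time, the measured TCP pose, the force, the opening and the grip force at its end, in the units of the state.
- r.sense(): the state, without advancing time (a new reading comes with each control period).
- r.capture(name): name is "side" or "top" or "wrist"; returns a dict with "img" (400x640x3 uint8, blue, green, red), "depth" (400x640 float32, m along the optical axis (not along the pixel's ray), 0 where there is no reading), "mtx" (3x3 intrinsics, pixels), "dist_coeffs" ([k1, k2, p1, p2, k3] as OpenCV has them; the pictures are not rectified), "R" (3x3) and "t" (3): a world point X has camera coordinates R X + t. Camera axes: x right, y down, z forward; pixel columns grow to the right and rows downward; lengths in m; the calibration is good to about 2 mm. A picture is of the moment at which its call begins.
- r.finish_job(): hands the job in; it is judged then, once.
The state is a dict: "time_s": time; "joints": joint angles; "joint_velocities": joint speeds; "effort": joint torques, N m; "tcp_pos": TCP position; "ee_rot": TCP orientation; "wrist_force": force on the tool from outside, world axes, zero at the start; "moment": the same for the moment, N m; "gripper_width": opening from 0.0 (shut) to 1.0 (fully open); "gripper_force": force on a finger pad.
Only numpy, scipy, OpenCV 4.12 (cv2) and the standard library are available. Lean on these libraries where they do the work, as an engineer would, in place of code of your own. Each camera call takes 0.05 s, during which the arm holds its last target. There are 200 camera calls.

## Working session

There is one attempt and no reset: what is moved stays moved. The work goes in short steps, Python scripts to look and compute and a tool call to move; the robot and the scene stay as the last step left them, time stands still between calls to the robot, and variables do not carry over. Pictures are saved under pics/ and viewed, at most 10 in all, crops included, and the job is handed in when it is done.

Besides the shell and the picture viewer there is one more tool, called after "Request:" by a JSON object that holds its "api" and its "payload". apply_moves: Moves the arm, as the interface text tells. Its arguments: {"type":"object","properties":{"plan":{"type":"array"}},"required":["plan"]}

```bash
ls; mkdir -p pics
python3 - <<'E'
from station import r
import cv2,numpy as np
s=r.sense();print(s['time_s'],s['tcp_pos'],np.round(s['ee_rot'],3).tolist(),s['gripper_width'])
for n in('top','side'):
    c=r.capture(n);cv2.imwrite(f'pics/{n}0.png',c['img']);np.savez(f'{n}0.npz',**c);print(n,c['mtx'].tolist(),c['dist_coeffs'],np.round(-np.array(c['R']).T@c['t'],3))
E
```

```text
pics
0.0 [ 0.22742823 -0.58150073  0.21906125] [[-0.931, -0.364, -0.001], [-0.364, 0.931, 0.002], [0.0, 0.002, -1.0]] 0.9990751034502888
top [[364.025354623043, 0.0, 312.6222653399143], [0.0, 364.025354623043, 193.68241540932073], [0.0, 0.0, 1.0]] [-0.05061508  0.          0.          0.          0.        ] [ 0.332 -0.164  1.587]
side [[365.366770027945, 0.0, 321.48277721444674], [0.0, 365.366770027945, 200.88391147131833], [0.0, 0.0, 1.0]] [-0.00592869  0.          0.          0.          0.        ] [0.05  0.715 0.925]
```

View pics/top0.png

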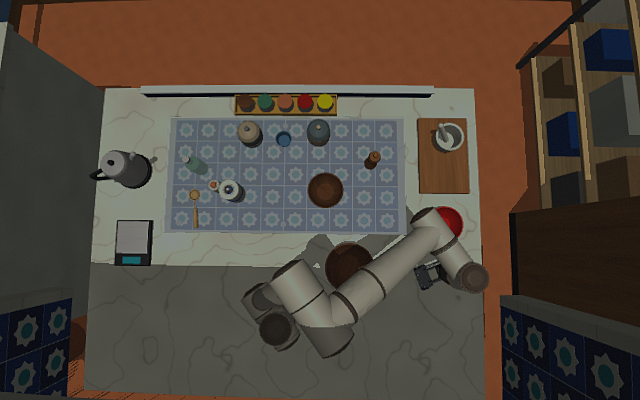

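View pics/side0.png

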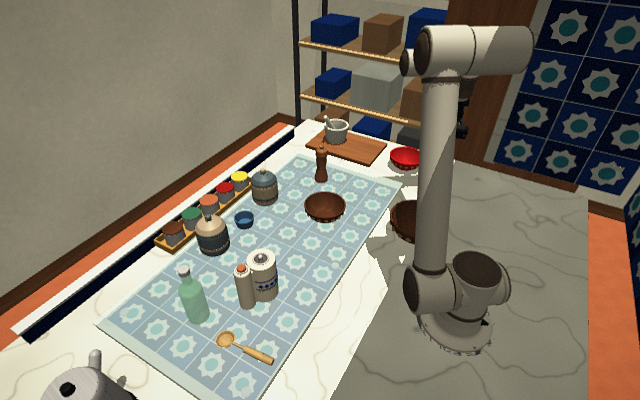

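Top view: the canister is at (230,190) with its copper button at (213,185). There are three bowl candidates: dark wood on the shelf at (325,190), dark wood half under the arm at (348,265), and red at (450,220). The pepper mill is at (373,158), the oil bottle at (195,163) and the spoon at (194,207). I'll measure them next.

```bash
cat > h.py <<'E'
import numpy as np,cv2
def cloud(c):
    "world xyz for every pixel (nan where no depth)"
    h,w=c['depth'].shape
    uv=np.stack(np.meshgrid(np.arange(w),np.arange(h)),-1).reshape(-1,1,2).astype(float)
    n=cv2.undistortPoints(uv,c['mtx'],c['dist_coeffs']).reshape(h,w,2)
    d=np.where(c['depth']>0,c['depth'],np.nan)[...,None]
    return (np.concatenate([n*d,d],-1)-c['t'])@c['R']
def proj(c,X):
    return cv2.projectPoints(np.atleast_2d(np.float64(X)),cv2.Rodrigues(c['R'])[0],c['t'],c['mtx'],c['dist_coeffs'])[0].reshape(-1,2)
def circ(p):
    A=np.c_[2*p,np.ones(len(p))];s=np.linalg.lstsq(A,(p**2).sum(1),rcond=None)[0]
    return s[:2],np.sqrt(s[2]+s[:2]@s[:2])
E
python3 - <<'E'
from h import *
for n in('top','side'):
    c=dict(np.load(n+'0.npz'));P=cloud(c);I=c['img']
    boxes={'top':dict(bowl=(295,160,355,220),big=(322,238,372,292),can=(200,172,250,207)),'side':dict(bowl=(300,185,350,225),can=(230,240,282,312))}[n]
    for k,(a,b,e,f) in boxes.items():
        Q=P[b:f,a:e].reshape(-1,3);C=I[b:f,a:e].reshape(-1,3).astype(int)
        Z=Q[:,2]
        if k!='can':
            m=(Z>.073)&(Z<.095);q=Q[m]
            if len(q)>5: print(n,k,len(q),np.nanmax(Z[Z<.12]) if (Z<.12).any() else 0,circ(q[:,:2]),q.min(0),q.max(0))
        else:
            m=(Z>.16)&(Z<.2);q=Q[m];print(n,k,len(q),q.min(0),q.max(0))
            hsv=cv2.cvtColor(I[b:f,a:e],cv2.COLOR_BGR2HSV).reshape(-1,3)
            cu=(hsv[:,1]>90)&(hsv[:,0]<15)&(Z>.165);print(' copper',cu.sum(),np.median(Q[cu],0),Q[cu].max(0),Q[cu].min(0))
            j=np.nanargmax(Z);print(' highest',Q[np.argsort(-np.nan_to_num(Z))[:8]].round(3).tolist())
    if n=='top': print('glass',np.nanmedian(P[150:175,280:300,2]))
    for (name,box) in dict(can=(190,165,260,215),).items():
        pass
    x=I[160:225,180:365] if n=='top' else I[175:325,170:370]
    cv2.imwrite(f'pics/c_{n}.png',cv2.resize(x,None,fx=4,fy=4,interpolation=2)[:600,:800])
E
```

```text
top bowl 189 0.08884623925292119 (array([ 0.5295767 , -0.18271529]), np.float64(0.0715342171598884)) [ 0.45637674 -0.25788568  0.07319144] [ 0.60529763 -0.10799235  0.08884624]
top big 200 0.08824874929917094 (array([ 0.21117164, -0.28387348]), np.float64(0.09630084301830531)) [ 0.12734619 -0.37352412  0.07342599] [ 0.31002178 -0.18553149  0.08824875]
top can 340 [0.47814062 0.16219416 0.16017066] [0.55799924 0.2801555  0.18573062]
 copper 26 [0.53469979 0.25985356 0.1799628 ] [0.54362043 0.27346569 0.18573062] [0.52318779 0.25184652 0.17318671]
 highest [[0.526, 0.261, 0.186], [0.534, 0.266, 0.185], [0.519, 0.206, 0.184], [0.535, 0.262, 0.184], [0.531, 0.266, 0.184], [0.543, 0.267, 0.184], [0.531, 0.258, 0.183], [0.527, 0.258, 0.183]]
glass 0.02001071281604114
side bowl 259 0.08537294142494095 (array([ 0.53155681, -0.17917758]), np.float64(0.07203701295167286)) [ 0.45685839 -0.2570428   0.0730168 ] [ 0.6081461  -0.10412761  0.08537294]
side can 695 [0.48038899 0.16523558 0.16000534] [0.5599746  0.28773267 0.1856716 ]
 copper 59 [0.53541418 0.2676042  0.18267307] [0.5470777 0.2769196 0.1856716] [0.52510795 0.25666041 0.17492179]
 highest [[0.54, 0.272, 0.186], [0.537, 0.272, 0.185], [0.541, 0.259, 0.185], [0.528, 0.263, 0.184], [0.543, 0.264, 0.184], [0.53, 0.268, 0.184], [0.526, 0.266, 0.184], [0.528, 0.271, 0.184]]
```

View pics/c_top.png

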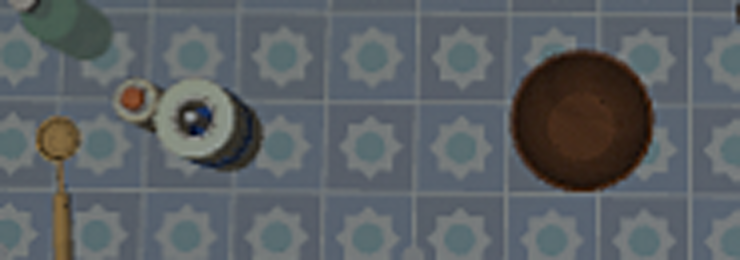

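View pics/c_side.png

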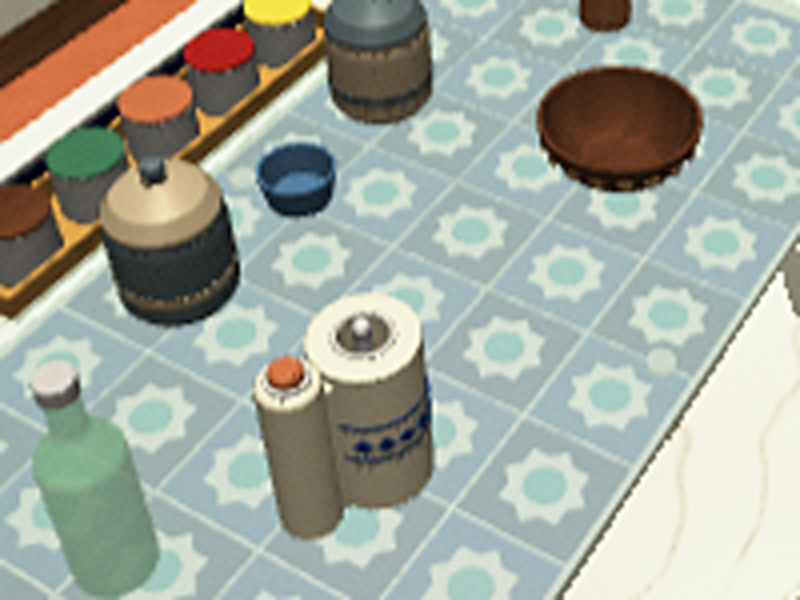

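The bowl at top (325,190) measures about 151 mm across at (0.531,-0.181). The half-hidden one is about 190 mm across and the third is red, so the shelf bowl is the right one. The crops confirm the rest: the button is at (0.534,0.264,0.182) and the canister axis at about (0.519,0.203), a spacing of 62 mm as described. The moves can't tilt the tool, so I'll slant the whisk by pivoting it in the grip against the bore's rim.

Request:
{"api": "apply_moves", "payload": {"plan": [{"grip":0,"offset":[-14.8,16.9,-7],"spin":0},{"grip":0,"offset":[-14.8,16.9,-7],"spin":0},{"grip":0,"offset":[-14.8,16.9,-7],"spin":0},{"grip":0,"offset":[-14.8,16.9,-7],"spin":0},{"grip":0,"offset":[-14.8,16.9,-7],"spin":0}]}}

```text
time_s: 0.6
tcp_pos: [0.3042, -0.3685, 0.291]
ee_rot: [[-0.931, -0.365, 0.001], [-0.365, 0.931, -0.0], [-0.001, -0.0, -1.0]]
wrist_force: [1.3, -1.8, 0.4]
gripper_width: 0.63
gripper_force: 0.0
```

Request:
{"api": "apply_moves", "payload": {"plan": [{"grip":0,"offset":[-14.8,16.9,0],"spin":0},{"grip":0,"offset":[-14.8,16.9,0],"spin":0},{"grip":0,"offset":[-14.8,16.9,0],"spin":0},{"grip":0,"offset":[-14.8,16.9,0],"spin":0},{"grip":0,"offset":[-14.8,16.9,0],"spin":0}]}}

```text
time_s: 1.1
tcp_pos: [0.3805, -0.1566, 0.2901]
ee_rot: [[-0.93, -0.367, 0.001], [-0.367, 0.93, 0.001], [-0.001, 0.0, -1.0]]
wrist_force: [0.6, -0.6, 0.3]
gripper_width: 0.171
gripper_force: 0.0
```

Request:
{"api": "apply_moves", "payload": {"plan": [{"grip":0,"offset":[-14.8,16.9,0],"spin":0},{"grip":0,"offset":[-14.8,16.9,0],"spin":0},{"grip":0,"offset":[-14.8,16.9,0],"spin":0},{"grip":0,"offset":[-14.8,16.9,0],"spin":0},{"grip":0,"offset":[-14.8,16.9,0],"spin":0}]}}

```text
time_s: 1.6
tcp_pos: [0.4571, 0.055, 0.2897]
ee_rot: [[-0.93, -0.367, -0.0], [-0.367, 0.93, 0.0], [0.0, 0.0, -1.0]]
wrist_force: [-0.4, 0.3, 0.3]
gripper_width: 0.005
gripper_force: 0.0
```

Request:
{"api": "apply_moves", "payload": {"plan": [{"grip":0,"offset":[-14.8,16.6,0],"spin":0},{"grip":0,"offset":[-14.8,16.6,0],"spin":0},{"grip":0,"offset":[-14.8,16.6,0],"spin":0},{"grip":0,"offset":[-14.8,16.6,0],"spin":0},{"grip":0,"offset":[-14.8,16.6,0],"spin":0}]}}

```text
time_s: 2.1
tcp_pos: [0.5344, 0.2639, 0.2885]
ee_rot: [[-0.93, -0.366, -0.001], [-0.366, 0.93, -0.001], [0.002, -0.0, -1.0]]
wrist_force: [-0.4, -1.5, -0.8]
gripper_width: 0.004
gripper_force: 0.0
```

Request:
{"api": "apply_moves", "payload": {"plan": [{"grip":0,"offset":[0,0,3],"spin":0},{"grip":0,"offset":[0,0,6],"spin":0},{"grip":0,"offset":[0,0,7.2],"spin":0},{"grip":0,"offset":[0,0,7.2],"spin":0}]}}

```text
time_s: 2.5
tcp_pos: [0.5329, 0.2596, 0.216]
ee_rot: [[-0.931, -0.364, -0.004], [-0.364, 0.931, -0.003], [0.005, -0.002, -1.0]]
wrist_force: [0.7, -0.3, 0.1]
gripper_width: 0.005
gripper_force: 0.0
```

```bash
cat > look.py <<'E'
from station import r
from h import *
import sys
def look(n,tag,box=None,f=3):
    c=r.capture(n);I=c['img']
    if box: a,b,e,g=box;I=cv2.resize(I[b:g,a:e],None,fx=f,fy=f,interpolation=2)
    cv2.imwrite(f'pics/{tag}.png',I);np.savez(tag+'.npz',**c);return c
E
python3 - <<'E'
from look import *
s=r.sense();print(s['tcp_pos'],s['time_s'],s['joints'],r.tcp_to_tips)
c=look('side','press',(180,180,360,320),4)
for p in ([.534,.263,.182],[.519,.203,.167],s['tcp_pos']-np.array([0,0,r.tcp_to_tips])):print((proj(c,p)-[180,180])*4)
E
```

```text
[0.53293209 0.25958077 0.21602372] 2.5 [ 4.16028547e+01  1.92220670e+01 -4.41166784e+00 -1.17131689e-02
 -6.66503343e+01 -1.10242853e+02] 0.022
[[248.84620107 346.6358212 ]]
[[324.76546483 311.21265095]]
[[251.2022239  331.61307462]]
```

View pics/press.png

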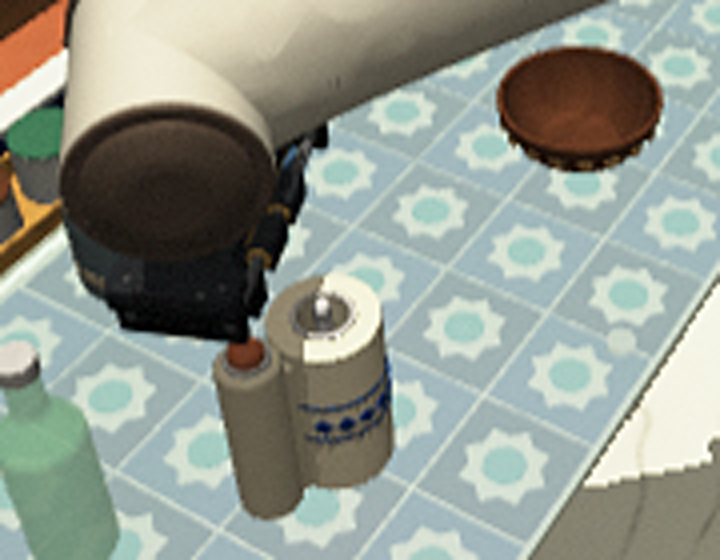

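Closed fingertips stand right over the copper button (crop 250,340). Pressing.

Request:
{"api": "apply_moves", "payload": {"plan": [{"grip":0,"offset":[-0.2,0.3,0.8],"spin":0},{"grip":0,"offset":[-0.2,0.3,1.2],"spin":0},{"grip":0,"offset":[-0.2,0.3,1.5],"spin":0},{"grip":0,"offset":[-0.2,0.3,1.8],"spin":0},{"grip":0,"offset":[-0.2,0.3,1.8],"spin":0}]}}

```text
time_s: 3.05
tcp_pos: [0.5345, 0.2637, 0.1999]
ee_rot: [[-0.931, -0.364, -0.001], [-0.364, 0.931, -0.0], [0.001, -0.0, -1.0]]
wrist_force: [1.0, -0.2, -0.3]
gripper_width: 0.005
gripper_force: 0.0
```

Request:
{"api": "apply_moves", "payload": {"plan": [{"grip":0,"offset":[0,0,0],"spin":0},{"grip":0,"offset":[0,0,-1.5],"spin":0},{"grip":0,"offset":[0,0,-6],"spin":0},{"grip":0,"offset":[0,0,-8],"spin":0},{"grip":0,"offset":[0,0,-8],"spin":0}]}}

```text
time_s: 3.55
tcp_pos: [0.5363, 0.2648, 0.2848]
ee_rot: [[-0.931, -0.365, 0.007], [-0.365, 0.931, 0.005], [-0.009, 0.002, -1.0]]
wrist_force: [0.2, 0.8, 0.3]
gripper_width: 0.006
gripper_force: 0.0
```

Run:
```python
from look import *
c=look('side','pop',(180,180,360,320),4)
P=cloud(c);Q=P[230:300,235:300].reshape(-1,3);m=(Q[:,2]>.2)&(np.hypot(Q[:,0]-.519,Q[:,1]-.203)<.03)
q=Q[m];print(len(q))
for a in np.arange(.2,.24,.01):
    k=(q[:,2]>=a)&(q[:,2]<a+.01);print(round(a,2),k.sum(),q[k].mean(0))
print(q[:,2].max() if len(q) else 0)
# canister top annulus centre
A=P[230:300,225:300].reshape(-1,3);a=A[(abs(A[:,2]-.167)<.004)&(np.hypot(A[:,0]-.519,A[:,1]-.203)<.045)];print(a.min(0),a.max(0),(a.min(0)+a.max(0))/2)
```

```text
0
0.2 0 [nan nan nan]
0.21 0 [nan nan nan]
0.22 0 [nan nan nan]
0.23 0 [nan nan nan]
0
[0.47985813 0.16593485 0.16306171] [0.56048902 0.24675147 0.17089728] [0.52017358 0.20634316 0.16697949]<stdin>:6: RuntimeWarning: Mean of empty slice.
  ret = um.true_divide(
```

View pics/pop.png

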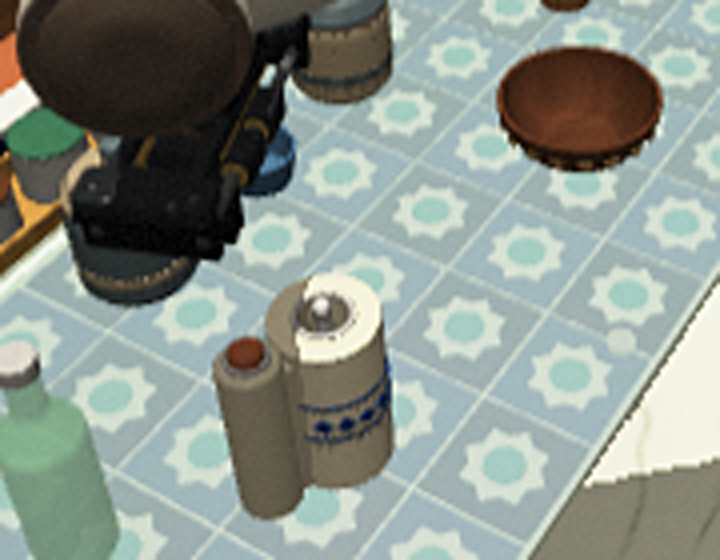

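The whisk has not popped: the button was pressed short. Pressing a few millimetres deeper.

Request:
{"api": "apply_moves", "payload": {"plan": [{"grip":0,"offset":[0,0,4],"spin":0},{"grip":0,"offset":[0,0,7],"spin":0},{"grip":0,"offset":[0,0,8],"spin":0},{"grip":0,"offset":[0,0,8.3],"spin":0},{"grip":0,"offset":[0,0,8.3],"spin":0}]}}

```text
time_s: 4.1
tcp_pos: [0.5351, 0.264, 0.1975]
ee_rot: [[-0.931, -0.364, 0.001], [-0.364, 0.931, -0.0], [-0.001, -0.0, -1.0]]
wrist_force: [-0.5, -1.5, 1.4]
gripper_width: 0.005
gripper_force: 0.0
```

Request:
{"api": "apply_moves", "payload": {"plan": [{"grip":0,"offset":[0,0,0.1],"spin":0},{"grip":0,"offset":[0,0,0.2],"spin":0},{"grip":0,"offset":[0,0,0.2],"spin":0}]}}

```text
time_s: 4.4
tcp_pos: [0.5349, 0.2641, 0.1959]
ee_rot: [[-0.931, -0.364, 0.001], [-0.364, 0.931, 0.001], [-0.001, 0.0, -1.0]]
wrist_force: [0.3, 0.3, 0.0]
gripper_width: 0.003
gripper_force: 0.0
```

Request:
{"api": "apply_moves", "payload": {"plan": [{"grip":0,"offset":[0,0,0.1],"spin":0},{"grip":0,"offset":[0,0,0.2],"spin":0},{"grip":0,"offset":[0,0,0.2],"spin":0}]}}

```text
time_s: 4.7
tcp_pos: [0.5345, 0.2638, 0.193]
ee_rot: [[-0.931, -0.364, -0.0], [-0.364, 0.931, -0.0], [0.0, -0.0, -1.0]]
wrist_force: [-0.1, -0.1, 0.6]
gripper_width: 0.008
gripper_force: 0.0
```

Run:
```python
from look import *
c=look('side','pop2',(180,180,360,320),4)
print(r.sense()['wrist_force'],r.sense()['tcp_pos'])
P=cloud(c);Q=P.reshape(-1,3);m=(Q[:,2]>.17)&(np.hypot(Q[:,0]-.519,Q[:,1]-.205)<.025)
print(Q[m].round(3).tolist()[:12])
```

```text
[0.16111065 0.32057917 0.2722242 ] [0.53458054 0.26382878 0.19307225]
[[0.533, 0.225, 0.556], [0.53, 0.225, 0.556], [0.53, 0.225, 0.554], [0.527, 0.226, 0.555], [0.524, 0.225, 0.556], [0.525, 0.228, 0.555], [0.521, 0.229, 0.556], [0.52, 0.227, 0.555], [0.516, 0.229, 0.556], [0.514, 0.224, 0.462], [0.53, 0.188, 0.283], [0.532, 0.194, 0.284]]
```

View pics/pop2.png

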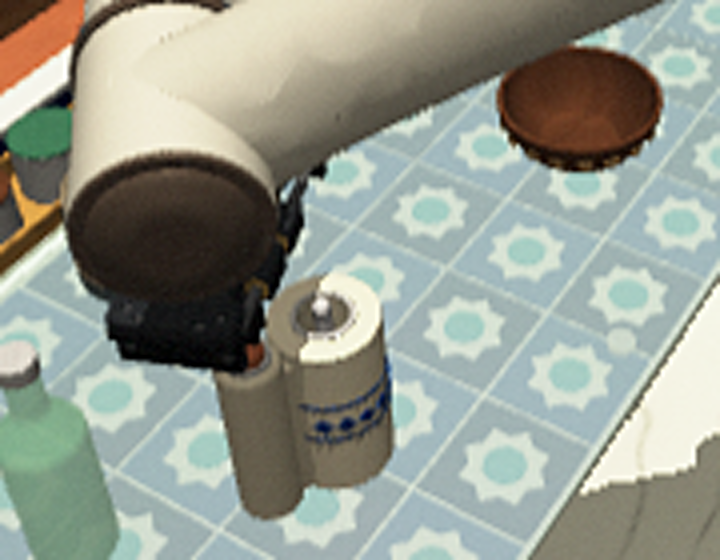

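Side crop: the whisk is still down (its end at 320,305). The button is visible right of the gripper at (255,355), so I'm not sure the fingertips are on it. Checking numerically from the depth.

Run:
```python
from look import *
c=dict(np.load('pop2.npz'));P=cloud(c);I=c['img']
for v in range(250,278,2):
    print(v,[(u,*(P[v,u]*1000).round().astype(int).tolist(),int(I[v,u].max()),'C' if I[v,u,2]>I[v,u,0]*1.6 else '') for u in range(232,252,3)])
w=r.capture('wrist');Pw=cloud(w);np.savez('w2.npz',**w)
print('cam',-w['R'].T@w['t'],w['R'][2])
Q=Pw.reshape(-1,3);hsv=cv2.cvtColor(w['img'],cv2.COLOR_BGR2HSV).reshape(-1,3)
m=(hsv[:,0]<14)&(hsv[:,1]>90)&(abs(Q[:,0]-.534)<.03)&(abs(Q[:,1]-.263)<.03)&(Q[:,2]>.16)
print(m.sum(),Q[m].min(0) if m.any() else '',Q[m].max(0) if m.any() else '')
print(proj(w,[[.534,.263,.182],[.519,.205,.167],[.5346,.2638,.171]]))
cv2.imwrite('pics/w2.png',w['img'])
```

```text
250 [(232, 378, 424, 479, 33, ''), (235, 378, 417, 472, 30, 'C'), (238, 377, 412, 468, 38, ''), (241, 501, 288, 287, 37, 'C'), (244, 494, 285, 287, 75, 'C'), (247, 490, 280, 285, 12, ''), (250, 662, 96, 22, 177, '')]
252 [(232, 384, 419, 466, 31, 'C'), (235, 380, 416, 466, 26, ''), (238, 491, 308, 304, 17, ''), (241, 502, 288, 278, 52, 'C'), (244, 494, 286, 282, 41, ''), (247, 489, 281, 280, 16, ''), (250, 558, 202, 168, 171, '')]
254 [(232, 493, 324, 311, 22, ''), (235, 489, 319, 309, 20, ''), (238, 483, 316, 309, 12, ''), (241, 494, 297, 285, 27, ''), (244, 490, 291, 282, 33, ''), (247, 491, 281, 272, 0, ''), (250, 557, 205, 163, 148, '')]
256 [(232, 490, 328, 309, 23, ''), (235, 486, 323, 308, 21, ''), (238, 479, 321, 309, 22, ''), (241, 490, 301, 284, 44, ''), (244, 528, 256, 219, 13, ''), (247, 555, 219, 170, 163, ''), (250, 550, 213, 166, 149, '')]
258 [(232, 486, 333, 311, 23, ''), (235, 481, 329, 309, 19, ''), (238, 475, 325, 309, 27, ''), (241, 475, 316, 300, 31, ''), (244, 528, 257, 214, 5, ''), (247, 553, 222, 165, 153, ''), (250, 544, 220, 169, 151, '')]
260 [(232, 484, 3
[... 1477 characters left out ...]
517, 255, 163, 75, '')]
274 [(232, 648, 204, 20, 193, ''), (235, 542, 285, 170, 138, ''), (238, 535, 281, 171, 111, ''), (241, 527, 278, 172, 106, ''), (244, 522, 273, 170, 140, ''), (247, 516, 268, 169, 121, ''), (250, 516, 257, 157, 80, '')]
276 [(232, 642, 211, 21, 204, ''), (235, 540, 288, 166, 98, ''), (238, 532, 286, 169, 132, ''), (241, 525, 282, 169, 139, ''), (244, 520, 276, 166, 117, ''), (247, 515, 270, 163, 94, ''), (250, 515, 260, 153, 86, '')]
cam [0.45545296 0.2323056  0.35717647] [ 0.28568503  0.11211039 -0.95174331]
392 [0.5099959  0.25157301 0.17326711] [0.5424133  0.27307904 0.30718259]
[[323.95228818 248.52767545]
 [248.49396398 188.66406322]
 [324.74415814 242.46502416]]
```

View pics/w2.png

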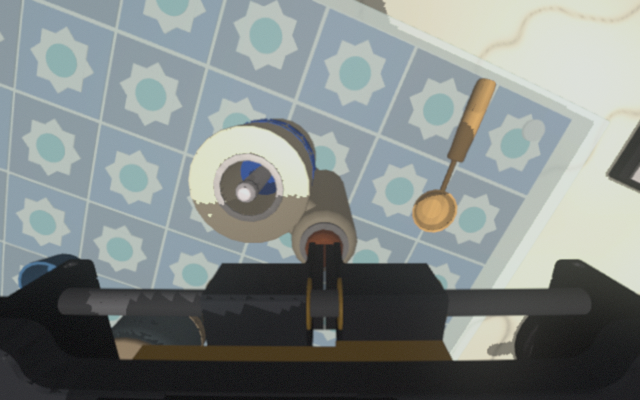

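The wrist view shows the fingertips centred on the copper button (325,243), but depth puts the button at 0.183-0.185, still unpressed. The closed fingertips sit higher than I assumed, so I'll go down until the force shows.

Request:
{"api": "apply_moves", "payload": {"plan": [{"grip":0,"offset":[0,0,0.2],"spin":0},{"grip":0,"offset":[0,0,0.4],"spin":0},{"grip":0,"offset":[0,0,0.4],"spin":0}]}}

```text
time_s: 5.1
tcp_pos: [0.5344, 0.2637, 0.1886]
ee_rot: [[-0.931, -0.364, -0.001], [-0.364, 0.931, -0.001], [0.001, -0.0, -1.0]]
wrist_force: [0.5, 0.3, -0.6]
gripper_width: 0.008
gripper_force: 0.0
```

```bash
cat > chk.py <<'E'
from look import *
s=r.sense();print(s['tcp_pos'],s['wrist_force'],s['gripper_width'],s['time_s'],s['effort'])
c=r.capture('side');P=cloud(c);I=c['img'].astype(int)
m=(I[...,2]>I[...,0]*1.6)&(np.hypot(P[...,0]-.534,P[...,1]-.263)<.02)&(P[...,2]<.2);print('button',m.sum(),P[m][:,2].max() if m.any() else '')
w=(np.hypot(P[...,0]-.519,P[...,1]-.205)<.02)&(P[...,2]>.17)&(P[...,2]<.26);print('whisk',w.sum(),np.sort(P[w][:,2])[-5:],P[w].mean(0) if w.any() else '')
E
python3 chk.py
```

```text
[0.53442706 0.26370535 0.18862666] [ 0.45218206  0.31920907 -0.60258572] 0.008022287553695448 5.1 [ 4.66138416e-03 -3.70028114e+01  1.79360425e+01  3.99291068e+00
 -6.30444428e-02  1.02068450e-04]
button 19 0.18592603287548476
whisk 26 [0.18002315 0.1806151  0.18066737 0.18082939 0.18176447] [0.51845488 0.20657066 0.17663315]
```

Run:
```python
from look import *
w=r.capture('wrist');np.savez('w3.npz',**w);P=cloud(w);I=w['img']
for v in range(224,300,4):
    print(v,[(u,*(P[v,u]*1000).round().astype(int).tolist(),*(I[v,u]//10).tolist()) if P[v,u,0]==P[v,u,0] else (u,) for u in (300,310,318,325,332,340,350)])
cv2.imwrite('pics/w3.png',cv2.resize(I[200:350,230:430],None,fx=4,fy=4,interpolation=2))
```

```text
224 [(300, 529, 244, 165, 9, 11, 12), (310, 525, 250, 169, 11, 13, 14), (318, 523, 254, 170, 10, 12, 13), (325, 521, 259, 170, 9, 10, 10), (332, 519, 263, 171, 11, 12, 13), (340, 518, 268, 169, 10, 12, 13), (350, 517, 275, 165, 8, 9, 10)]
228 [(300, 530, 245, 169, 10, 12, 13), (310, 527, 251, 170, 9, 10, 10), (318, 524, 255, 174, 11, 11, 11), (325, 523, 259, 172, 10, 10, 11), (332, 521, 263, 173, 10, 11, 11), (340, 521, 269, 169, 11, 12, 13), (350, 519, 275, 167, 9, 10, 11)]
232 [(300, 533, 246, 169, 11, 13, 14), (310, 529, 251, 172, 10, 11, 11), (318, 527, 256, 172, 10, 10, 11), (325, 525, 260, 173, 7, 7, 9), (332, 524, 265, 171, 10, 10, 11), (340, 521, 269, 173, 10, 10, 11), (350, 521, 276, 169, 9, 11, 12)]
236 [(300, 535, 247, 170, 11, 13, 14), (310, 531, 252, 173, 10, 11, 11), (318, 527, 256, 177, 4, 5, 8), (325, 526, 260, 178, 4, 6, 9), (332, 524, 265, 177, 4, 5, 8), (340, 524, 270, 173, 10, 11, 11), (350, 523, 277, 169, 10, 12, 12)]
240 [(300, 537, 248, 170, 10, 11, 12), (310, 533, 253, 175, 4, 5, 8), (318, 529, 257, 180, 4, 6, 10), (325, 527, 261, 180, 4, 6, 10), (332, 526, 26
[... 2521 characters left out ...]
8), (350, 497, 257, 277, 3, 3, 3)]
288 [(300, 502, 243, 280, 3, 2, 2), (310, 503, 247, 276, 4, 6, 7), (318, 526, 257, 238, 3, 2, 3), (325, 527, 261, 233, 7, 6, 6), (332, 525, 263, 236, 3, 3, 2), (340, 499, 254, 277, 3, 6, 8), (350, 497, 256, 280, 3, 3, 3)]
292 [(300, 501, 243, 282, 3, 3, 3), (310, 504, 247, 277, 3, 5, 6), (318, 504, 250, 275, 4, 4, 4), (325, 504, 251, 275, 4, 4, 4), (332, 504, 254, 274, 4, 4, 4), (340, 500, 255, 278, 3, 7, 9), (350, 497, 256, 281, 3, 3, 3)]
296 [(300, 501, 243, 284, 4, 4, 4), (310, 504, 247, 279, 4, 5, 6), (318, 505, 250, 275, 5, 5, 5), (325, 504, 252, 276, 5, 5, 5), (332, 504, 254, 275, 5, 4, 5), (340, 501, 255, 279, 4, 7, 9), (350, 497, 256, 283, 3, 3, 3)]
```

View pics/w3.png

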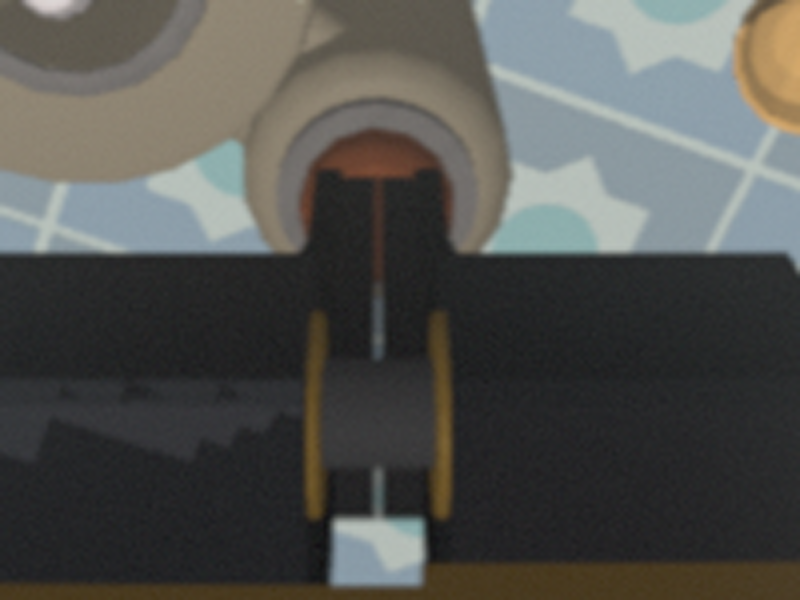

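Wrist crop: two closed fingertips over the copper button, at crop (375,180). Depth puts the real fingertips at z≈0.189, about level with the reported TCP, so they haven't touched the button yet. I'll allow for that roughly 20 mm offset and keep pressing down.

Request:
{"api": "apply_moves", "payload": {"plan": [{"grip":0,"offset":[0,0,0.4],"spin":0},{"grip":0,"offset":[0,0,0.7],"spin":0},{"grip":0,"offset":[0,0,0.9],"spin":0},{"grip":0,"offset":[0,0,1.0],"spin":0},{"grip":0,"offset":[0,0,1.0],"spin":0}]}}

```text
time_s: 5.7
tcp_pos: [0.5345, 0.2638, 0.1795]
ee_rot: [[-0.931, -0.364, -0.0], [-0.364, 0.931, -0.0], [0.0, -0.0, -1.0]]
wrist_force: [-1.9, -1.5, 3.1]
gripper_width: 0.005
gripper_force: 1.3
```

```bash
python3 chk.py
```

```text
[0.53446631 0.2637573  0.17949228] [-1.92899424 -1.53812914  3.09760422] 0.005010767185317142 5.7 [-2.10210239e-01 -3.52762520e+01  1.74327528e+01  3.89245704e+00
  4.20186762e-01  2.84763018e-04]
button 15 0.19689683015415943
whisk 26 [0.18027703 0.18092121 0.18103029 0.18211391 0.18320059] [0.51873326 0.20549628 0.17670356]
```

Request:
{"api": "apply_moves", "payload": {"plan": [{"grip":0,"offset":[0,0,0.1],"spin":0},{"grip":0,"offset":[0,0,0.2],"spin":0},{"grip":0,"offset":[0,0,0.3],"spin":0},{"grip":0,"offset":[0,0,0.3],"spin":0}]}}

```text
time_s: 6.15
tcp_pos: [0.5345, 0.2638, 0.1759]
ee_rot: [[-0.931, -0.364, -0.0], [-0.364, 0.931, -0.0], [0.0, -0.0, -1.0]]
wrist_force: [-2.1, -0.6, 4.3]
gripper_width: 0.007
gripper_force: 1.7
```

```bash
python3 chk.py
```

```text
[0.53451591 0.26376992 0.17594589] [-2.05470468 -0.56656354  4.25795925] 0.006513826888936967 6.15 [-2.36649374e-01 -3.53239489e+01  1.74792981e+01  3.89535338e+00
  5.64549845e-01 -7.11884695e-04]
button 9 0.18796787360378525
whisk 51 [0.20246315 0.20399455 0.20445757 0.25270578 0.25760224] [0.5173893  0.20912258 0.19107409]
```

Request:
{"api": "apply_moves", "payload": {"plan": [{"grip":0,"offset":[0,0,0],"spin":0},{"grip":0,"offset":[0,0,-2],"spin":0},{"grip":0.2,"offset":[0,0,-6],"spin":0},{"grip":0.5,"offset":[0,0,-10],"spin":0},{"grip":0.5,"offset":[0,0,-12],"spin":0}]}}

```text
time_s: 6.7
tcp_pos: [0.5364, 0.2647, 0.2997]
ee_rot: [[-0.931, -0.364, 0.006], [-0.364, 0.931, 0.004], [-0.007, 0.001, -1.0]]
wrist_force: [-0.2, 0.9, 0.4]
gripper_width: 0.192
gripper_force: 0.0
```

```bash
cat > wh.py <<'E'
from look import *
s=r.sense();print(s['tcp_pos'],s['gripper_width'],s['time_s'])
for n in('side','top'):
    c=r.capture(n);P=cloud(c)
    m=(np.hypot(P[...,0]-.519,P[...,1]-.205)<.03)&(P[...,2]>.173)&(P[...,2]<.245);q=P[m];print(n,len(q))
    for a in np.arange(.17,.24,.012):
        k=(q[:,2]>=a)&(q[:,2]<a+.012)
        if k.any():print(round(a,3),k.sum(),q[k].mean(0).round(4))
    if len(q):print(np.sort(q[:,2])[-5:])
E
python3 wh.py
```

```text
[0.53640181 0.26474468 0.29973962] 0.1923725073249161 6.7
side 80
0.17 10 [0.5177 0.208  0.1774]
0.182 14 [0.5179 0.2089 0.1882]
0.194 14 [0.5177 0.2086 0.1995]
0.206 17 [0.5167 0.2083 0.212 ]
0.218 18 [0.5183 0.2084 0.2249]
0.23 7 [0.519  0.206  0.2309]
[0.23088597 0.23109922 0.23116451 0.23123674 0.23143674]
top 21
0.17 3 [0.5136 0.2024 0.1766]
0.182 3 [0.5172 0.198  0.1891]
0.194 3 [0.5159 0.1994 0.1991]
0.206 4 [0.5153 0.2005 0.2124]
0.218 4 [0.5162 0.2025 0.2269]
0.23 4 [0.5184 0.2022 0.232 ]
[0.22943545 0.23010457 0.23125418 0.23213205 0.2345677 ]
```

The whisk has popped up: its end is at 0.230 (expected 0.229), upright at about (0.520,0.205). Moving over it and lowering.

Request:
{"api": "apply_moves", "payload": {"plan": [{"grip":0.55,"offset":[3.5,-5.0,0],"spin":0},{"grip":0.55,"offset":[3.5,-5.0,0],"spin":0},{"grip":0.55,"offset":[3.5,-5.0,0],"spin":0},{"grip":0.55,"offset":[3.5,-5.0,0],"spin":0}]}}

```text
time_s: 7.2
tcp_pos: [0.5205, 0.2049, 0.2954]
ee_rot: [[-0.931, -0.364, -0.0], [-0.364, 0.931, 0.0], [0.0, 0.0, -1.0]]
wrist_force: [0.3, 0.3, 0.5]
gripper_width: 0.538
gripper_force: 0.0
```

Request:
{"api": "apply_moves", "payload": {"plan": [{"grip":0.55,"offset":[0,0,2],"spin":0},{"grip":0.55,"offset":[0,0,4],"spin":0},{"grip":0.55,"offset":[0,0,4.5],"spin":0},{"grip":0.55,"offset":[0,0,4.5],"spin":0}]}}

```text
time_s: 7.6
tcp_pos: [0.5202, 0.2051, 0.25]
ee_rot: [[-0.931, -0.365, -0.002], [-0.365, 0.931, -0.002], [0.002, -0.001, -1.0]]
wrist_force: [0.1, -0.6, 0.6]
gripper_width: 0.551
gripper_force: 0.0
```

```bash
python3 - <<'E'
from look import *
s=r.sense();print(s['tcp_pos'],s['gripper_width'],s['time_s'])
w=r.capture('wrist');P=cloud(w);R=s['ee_rot'];L=(P-s['tcp_pos'])@R*1000  # tool coords mm
q=L[(P[...,2]>.172)&(P[...,2]<.24)&(np.hypot(P[...,0]-.519,P[...,1]-.205)<.03)]
print('whisk in tool',len(q),q.min(0),q.max(0))
f=L[(L[...,2]>-40)&(L[...,2]<10)&(abs(L[...,0])<25)&(abs(L[...,1])>12)&(abs(L[...,1])<60)]
for sg in(-1,1):
    g=f[np.sign(f[:,1])==sg];print('finger',len(g),g.min(0) if len(g) else '',g.max(0) if len(g) else '')
E
python3 wh.py
```

```text
[0.52022943 0.20513339 0.24995473] 0.5510269662691126 7.6
whisk in tool 645 [-4.41121403 -6.22290057 19.93707655] [ 8.0622608   6.54221577 77.95772906]
finger 1004 [ -9.78878374 -37.07572508 -39.9794207 ] [ 12.32713203 -24.00595757  -1.2646431 ]
finger 964 [ -9.46390439  22.90223512 -39.97911855] [12.14647325 35.71249094 -1.51609838]
[0.52075009 0.20524363 0.25115075] 0.5537383552423274 7.65
side 75
0.17 13 [0.5175 0.2084 0.1779]
0.182 13 [0.5176 0.2084 0.1882]
0.194 15 [0.5178 0.2081 0.2004]
0.206 13 [0.5173 0.2081 0.2118]
0.218 19 [0.5172 0.2077 0.2246]
0.23 2 [0.5167 0.2082 0.2308]
[0.22940302 0.22957246 0.22973243 0.23039722 0.23123233]
top 6
0.17 1 [0.5126 0.2003 0.1741]
0.182 1 [0.5113 0.2018 0.1835]
0.194 1 [0.5129 0.2011 0.202 ]
0.206 1 [0.5112 0.2017 0.2144]
0.23 2 [0.5204 0.2035 0.2312]
[0.18353474 0.20197075 0.21442895 0.23112475 0.23126753]
```

The whisk is centred between the fingers, and the fingertips are confirmed 1.5 mm behind the reported TCP. Lowering 6 cm and gripping.

Request:
{"api": "apply_moves", "payload": {"plan": [{"grip":0.55,"offset":[0,0,2.5],"spin":0},{"grip":0.55,"offset":[0,0,5],"spin":0},{"grip":0.55,"offset":[0,0,6],"spin":0},{"grip":0.55,"offset":[0,0,6],"spin":0},{"grip":0,"offset":[0,0,6],"spin":0}]}}

```text
time_s: 8.25
tcp_pos: [0.5211, 0.205, 0.1925]
ee_rot: [[-0.931, -0.365, 0.002], [-0.365, 0.931, 0.001], [-0.002, -0.0, -1.0]]
wrist_force: [0.7, 0.4, -0.4]
gripper_width: 0.513
gripper_force: 0.0
```

Request:
{"api": "apply_moves", "payload": {"plan": [{"grip":0,"offset":[0,0,0],"spin":0},{"grip":0,"offset":[0,0,0],"spin":0},{"grip":0,"offset":[0,0,0],"spin":0},{"grip":0,"offset":[0,0,0],"spin":0},{"grip":0,"offset":[0,0,0],"spin":0}]}}

```text
time_s: 8.75
tcp_pos: [0.5204, 0.2047, 0.1915]
ee_rot: [[-0.931, -0.364, 0.001], [-0.364, 0.931, 0.0], [-0.001, 0.0, -1.0]]
wrist_force: [-0.3, -0.5, 1.2]
gripper_width: 0.142
gripper_force: 30.0
```

Gripped with 30 N at a width of 0.142 (12.4 mm, which fits the 13 mm handle). Lifting 6 cm leaves the tip about 23 mm deep in the bore; then I'll pivot it over the rim along tool +x.

Request:
{"api": "apply_moves", "payload": {"plan": [{"grip":0,"offset":[0,0,-2],"spin":0},{"grip":0,"offset":[0,0,-4],"spin":0},{"grip":0,"offset":[0,0,-6],"spin":0},{"grip":0,"offset":[0,0,-6],"spin":0},{"grip":0,"offset":[0,0,-6],"spin":0}]}}

```text
time_s: 9.25
tcp_pos: [0.5199, 0.2046, 0.2507]
ee_rot: [[-0.931, -0.364, -0.001], [-0.364, 0.931, 0.0], [0.0, 0.001, -1.0]]
wrist_force: [-0.3, -0.0, -1.4]
gripper_width: 0.138
gripper_force: 30.0
```

Request:
{"api": "apply_moves", "payload": {"plan": [{"grip":0,"offset":[0.5,0,0],"spin":0},{"grip":0,"offset":[1.0,0,0],"spin":0},{"grip":0,"offset":[1.5,0,0],"spin":0},{"grip":0,"offset":[2.0,0,0],"spin":0},{"grip":0,"offset":[2.0,0,0],"spin":0}]}}

```text
time_s: 9.75
tcp_pos: [0.501, 0.1971, 0.2511]
ee_rot: [[-0.931, -0.364, -0.0], [-0.364, 0.931, 0.0], [-0.0, 0.0, -1.0]]
wrist_force: [2.5, 1.4, -1.9]
gripper_width: 0.146
gripper_force: 30.0
```

```bash
cat > tilt.py <<'E'
from look import *
s=r.sense();print('tcp',s['tcp_pos'],s['gripper_width'],s['gripper_force'],s['wrist_force'],s['time_s'])
import sys
R=s['ee_rot']
for n in('side','top','wrist'):
    c=r.capture(n);P=cloud(c);L=(P-s['tcp_pos'])@R*1000
    # whisk: below the fingertips, thin in tool y, above the canister top
    m=(L[...,2]>3)&(L[...,2]<135)&(abs(L[...,1])<20)&(L[...,0]>-140)&(L[...,0]<40)&(P[...,2]>float(sys.argv[1]))
    q=L[m];print(n,len(q))
    for a in range(0,130,15):
        k=(q[:,2]>=a)&(q[:,2]<a+15)
        if k.sum()>2:print(' z',a,k.sum(),'mean',q[k].mean(0).round(1),'x',q[k][:,0].min().round(),q[k][:,0].max().round())
    np.savez('t_'+n+'.npz',**c)
E
python3 tilt.py 0.173
```

```text
tcp [0.50102043 0.1971411  0.25105253] 0.14564622539238925 29.99965601717122 [ 2.53287168  1.37403754 -1.91338874] 9.75
side 89
 z 0 4 mean [-6.4  5.3 14.7] x -9.0 -4.0
 z 15 18 mean [-7.   4.  23.1] x -13.0 -2.0
 z 30 20 mean [-9.4  4.  37.7] x -18.0 -3.0
 z 45 21 mean [-12.4   5.   51.7] x -24.0 -5.0
 z 60 20 mean [-15.    4.6  67.2] x -31.0 -2.0
 z 75 6 mean [-15.6   8.4  76.4] x -32.0 -2.0
top 0
wrist 562
 z 0 98 mean [ 1.2 -0.2  8.7] x -2.0 3.0
 z 15 102 mean [-1.2  0.  22. ] x -6.0 1.0
 z 30 91 mean [-3.9  0.1 36.8] x -9.0 -1.0
 z 45 130 mean [-7.  -0.4 52.7] x -17.0 -3.0
 z 60 122 mean [-8.7  0.1 67.3] x -27.0 -0.0
 z 75 19 mean [-11.1   0.5  76.6] x -28.0 0.0
```

The pivot works: the whisk now leans about 10°, at a force of only 3 N. Continuing the arc.

Request:
{"api": "apply_moves", "payload": {"plan": [{"grip":0,"offset":[0.8,0,0],"spin":0},{"grip":0,"offset":[1.6,0,0.1],"spin":0},{"grip":0,"offset":[2.4,0,0.2],"spin":0},{"grip":0,"offset":[3.2,0,0.5],"spin":0},{"grip":0,"offset":[4.0,0,0.8],"spin":0}]}}

```text
time_s: 10.4
tcp_pos: [0.4641, 0.1825, 0.2439]
ee_rot: [[-0.931, -0.365, 0.002], [-0.365, 0.931, 0.001], [-0.002, -0.0, -1.0]]
wrist_force: [2.9, 0.4, 2.2]
gripper_width: 0.141
gripper_force: 30.0
```

Request:
{"api": "apply_moves", "payload": {"plan": [{"grip":0,"offset":[0.8,0,0.3],"spin":0},{"grip":0,"offset":[1.6,0,0.8],"spin":0},{"grip":0,"offset":[2.2,0,1.2],"spin":0},{"grip":0,"offset":[2.2,0,1.2],"spin":0}]}}

```text
time_s: 10.8
tcp_pos: [0.4425, 0.1739, 0.2306]
ee_rot: [[-0.931, -0.364, -0.002], [-0.364, 0.931, -0.001], [0.002, -0.0, -1.0]]
wrist_force: [1.1, 0.1, 2.9]
gripper_width: 0.137
gripper_force: 30.0
```

```bash
python3 tilt.py 0.173
```

```text
tcp [0.4425357  0.17392288 0.23061445] 0.13740568796871075 30.000435903930338 [1.09221795 0.05598632 2.91702367] 10.8
side 81
 z 15 28 mean [-51.5   4.3  23.1] x -70.0 -36.0
 z 30 33 mean [-69.    3.3  37.6] x -88.0 -45.0
 z 45 20 mean [-77.7   3.2  51.2] x -95.0 -59.0
top 9
 z 45 7 mean [-82.7  -2.2  50.3] x -94.0 -68.0
wrist 66
 z 15 6 mean [-67.4   1.   29.1] x -68.0 -66.0
 z 30 39 mean [-75.5  -3.2  35.2] x -85.0 -69.0
 z 45 21 mean [-90.4   1.   54.3] x -94.0 -86.0
```

The lean is now about 48°. Lifting straight out.

Request:
{"api": "apply_moves", "payload": {"plan": [{"grip":0,"offset":[0,0,-1],"spin":0},{"grip":0,"offset":[0,0,-3],"spin":0},{"grip":0,"offset":[0,0,-6],"spin":0},{"grip":0,"offset":[0,0,-9],"spin":0},{"grip":0,"offset":[0,0,-9],"spin":0}]}}

```text
time_s: 11.45
tcp_pos: [0.4452, 0.1752, 0.3253]
ee_rot: [[-0.931, -0.364, 0.005], [-0.364, 0.931, 0.003], [-0.006, 0.001, -1.0]]
wrist_force: [-0.4, 0.5, -0.2]
gripper_width: 0.136
gripper_force: 30.0
```

```bash
cat > axis.py <<'E'
from look import *
s=r.sense();print('tcp',s['tcp_pos'],s['gripper_width'],s['gripper_force'],s['wrist_force'],s['time_s'])
R=s['ee_rot']
for n in('side','top','wrist'):
    c=r.capture(n);P=cloud(c);L=(P-s['tcp_pos'])@R*1000
    m=(L[...,2]>5)&(L[...,2]<100)&(abs(L[...,1])<22)&(L[...,0]>-140)&(L[...,0]<-15)
    q=L[m]
    if n!='wrist': q=q[q[:,2]<90]
    if len(q)<8: print(n,len(q));continue
    a=np.median(q,0)
    # axis line in the tool's x-z plane
    vx,vz,x0,z0=cv2.fitLine(np.float32(q[:,[0,2]]),cv2.DIST_HUBER,0,.01,.01).ravel()
    ang=np.degrees(np.arctan2(abs(vx),abs(vz)));u=(q[:,[0,2]]-[x0,z0])@[vx,vz]
    e=[np.array([x0,z0])+np.array([vx,vz])*t for t in np.percentile(u,[0.5,99.5])]
    lo=max(e,key=lambda p:p[1])
    print(n,len(q),'tilt',ang,'line at',x0,z0,'tip(x,z tool mm)',lo,'y',q[:,1].min(),q[:,1].max(),'lowest world z',s['tcp_pos'][2]-q[:,2].max()/1000)
E
python3 axis.py
```

```text
tcp [0.44518506 0.17522452 0.32532007] 0.13603583479182138 29.999858894152567 [-0.36127791  0.49119112 -0.18102834] 11.45
side 166 tilt 44.706375 line at -57.687317 35.38433 tip(x,z tool mm) [-91.45193293  69.49679665] y -15.696291428551751 16.697748163707825 lowest world z 0.2517261219379287
top 7
wrist 60 tilt 39.67735 line at -78.00511 50.371517 tip(x,z tool mm) [-91.90025058  67.1217615 ] y -10.103270295334537 10.525253602525252 lowest world z 0.25644780040046167
```

The whisk is out, tilted about 45°, with its tip 92 mm along tool -x and 69 mm below the TCP. Now crossing high to the bowl.

Request:
{"api": "apply_moves", "payload": {"plan": [{"grip":0,"offset":[0.7,-2,0],"spin":0},{"grip":0,"offset":[2,-6,0],"spin":0},{"grip":0,"offset":[3.3,-10,0],"spin":0},{"grip":0,"offset":[4.6,-14,0],"spin":0},{"grip":0,"offset":[6,-18.1,0],"spin":0}]}}

```text
time_s: 12.1
tcp_pos: [0.4528, -0.0173, 0.3196]
ee_rot: [[-0.931, -0.365, -0.004], [-0.365, 0.931, -0.001], [0.004, 0.001, -1.0]]
wrist_force: [0.8, 0.1, -0.4]
gripper_width: 0.139
gripper_force: 30.0
```

Request:
{"api": "apply_moves", "payload": {"plan": [{"grip":0,"offset":[1.3,-4,0],"spin":0},{"grip":0,"offset":[2.6,-8,0],"spin":0},{"grip":0,"offset":[4,-12,0],"spin":0},{"grip":0,"offset":[5.2,-16,0],"spin":0},{"grip":0,"offset":[6,-18.1,0],"spin":0}]}}

```text
time_s: 12.6
tcp_pos: [0.4629, -0.2085, 0.3191]
ee_rot: [[-0.932, -0.362, -0.005], [-0.362, 0.932, 0.001], [0.004, 0.003, -1.0]]
wrist_force: [-0.4, 0.2, -1.5]
gripper_width: 0.137
gripper_force: 30.0
```

Request:
{"api": "apply_moves", "payload": {"plan": [{"grip":0,"offset":[0,0,2],"spin":0},{"grip":0,"offset":[0,0,4],"spin":0},{"grip":0,"offset":[0,0,6],"spin":0},{"grip":0,"offset":[0,0,7],"spin":0},{"grip":0,"offset":[0,0,7],"spin":0}]}}

```text
time_s: 13.1
tcp_pos: [0.4625, -0.2059, 0.2488]
ee_rot: [[-0.931, -0.364, -0.006], [-0.364, 0.931, 0.001], [0.005, 0.003, -1.0]]
wrist_force: [-0.3, 0.3, 0.1]
gripper_width: 0.141
gripper_force: 30.0
```

```bash
python3 axis.py
```

```text
tcp [ 0.46252398 -0.20585612  0.24877739] 0.14118432604678938 29.999941104033496 [-0.26212949  0.28991042  0.06774434] 13.1
side 103 tilt 44.49716 line at -58.886177 35.26105 tip(x,z tool mm) [-90.72128934  67.6599015 ] y -17.159953886046644 21.325063308014066 lowest world z 0.17683471897381514
top 0
wrist 58 tilt 37.691254 line at -82.142525 42.723213 tip(x,z tool mm) [-94.55996899  58.7945779 ] y -11.231392542570335 9.522057783363238 lowest world z 0.1887267188980721
```

Request:
{"api": "apply_moves", "payload": {"plan": [{"grip":0,"offset":[-0.2,0,1.5],"spin":0},{"grip":0,"offset":[-0.2,0,3],"spin":0},{"grip":0,"offset":[-0.2,0,4.5],"spin":0},{"grip":0,"offset":[-0.2,0,4.5],"spin":0},{"grip":0,"offset":[-0.2,0,4.5],"spin":0}]}}

```text
time_s: 13.75
tcp_pos: [0.4665, -0.2056, 0.2072]
ee_rot: [[-0.931, -0.365, 0.001], [-0.365, 0.931, -0.001], [-0.001, -0.001, -1.0]]
wrist_force: [0.2, -1.2, -0.6]
gripper_width: 0.144
gripper_force: 30.0
```

Request:
{"api": "apply_moves", "payload": {"plan": [{"grip":0,"offset":[0,0,0],"spin":0},{"grip":0,"offset":[0,0,0],"spin":0},{"grip":0,"offset":[0,0,0],"spin":0}]}}

```text
time_s: 14.05
tcp_pos: [0.4662, -0.2055, 0.2069]
ee_rot: [[-0.931, -0.364, 0.001], [-0.364, 0.931, -0.0], [-0.001, -0.001, -1.0]]
wrist_force: [0.2, -0.5, -0.1]
gripper_width: 0.142
gripper_force: 30.0
```

```bash
sed -i 's/q=q\[q\[:,2\]<90\]/q=q[s["tcp_pos"][2]-q[:,2]\/1000>.1]/' axis.py; python3 axis.py
python3 - <<'E'
from look import *
s=r.sense()
c=look('side','fin',(240,120,420,260),4);P=cloud(c)
h=s['tcp_pos']+s['ee_rot']@np.array([-.070,0,.047]);print('head',h,'off',np.hypot(*(h[:2]-[.531,-.181])))
q=P[175:235,280:370].reshape(-1,3);q=q[(q[:,2]>.066)&(q[:,2]<.09)];print('bowl',q.min(0),q.max(0),(q.min(0)+q.max(0))/2)
E
```

```text
tcp [ 0.46615638 -0.20547974  0.20686408] 0.14241458019396028 29.999826895800652 [ 0.17407161 -0.46793879 -0.10949897] 14.05
side 96 tilt 42.49722 line at -58.44255 35.12814 tip(x,z tool mm) [-90.42139501  70.03032265] y -17.09048887819812 15.981602922639498 lowest world z 0.1342491206376375
top 0
wrist 59 tilt 38.23586 line at -80.44012 45.969418 tip(x,z tool mm) [-94.12069072  63.33195646] y -10.044769203976411 10.735365110508534 lowest world z 0.14208217992601255
head [ 0.53113454 -0.17993156  0.15943583] off 0.0010768773294069004
bowl [ 0.4572218  -0.2556079   0.06604547] [ 0.60641682 -0.10321169  0.08491713] [ 0.53181931 -0.1794098   0.0754813 ]
```

View pics/fin.png

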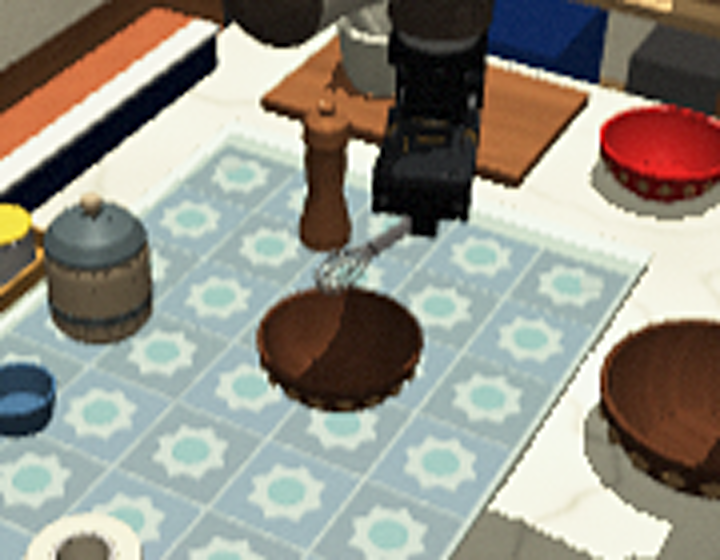

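The whisk is held slanted with its wire head at crop (340,270), over the bowl's mouth (340,330). The tip is about 55 mm above the rim, the tilt about 43°, and the bowl hasn't moved. Handing in.

```bash
python3 -c "from station import r;print(r.finish_job())"
```

```text
the job is handed in; nothing more can be done
None
```

I handed the job in at about 14 s with the whisk gripped at roughly 43° and its head within a few millimetres of the wooden bowl's centre. The tip is about 55 mm above the rim and the bowl has not moved; no verdict came back.

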